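Stop the gear dryer, shut its door and release the stop

TASK

Stop the gear dryer by pressing the big red mushroom button in until it stays in by itself, then, while it is latched, push the smoke-grey cabinet's sliding door fully shut. With the door shut, twist the button clockwise by pushing one of its white-faced teeth round until it jumps back out, and let it turn back to rest. Pick nothing up, and leave the climbing gear on the bench where it lies.

Things in the scene. Friction and masses are not known exactly. Their poses are not given: they have to be found in the camera images.
- station: Grey stop-button box with a yellow top, fixed to the bench, 130 x 130 mm, 62 mm tall; origin at the centre of its underside, z up. The big red mushroom button stands on its middle, axis vertical through this origin: a red disc 92 mm across (too wide to grip), 12 mm thick, its flat top 100 mm above the bench when out.
- stop_crown (a point): Middle of the top of the small central boss on the red mushroom button: the place to press. Moves with the button; 110 mm above the bench when the button is out. The boss is 28 mm across and stands 10 mm above the disc.
- tooth_a (a point): Middle of the upright white push face (20 mm wide, 18 mm tall, 24 to 44 mm from the axis) of one of two teeth on the disc; behind it a 45-degree red ramp, so no pinching. On the station's -x side while untwisted; pushing it towards station +y turns the button clockwise seen from above. Tooth top 10 mm above this point, disc 8 mm below. Moves with the button.
- tooth_b (a point): The same point of the opposite tooth, on the station's +x side while untwisted; pushing its white face towards the station's -y turns the button clockwise seen from above.
- stop_plunger (a joint): How far the mushroom button is pressed in, in m: 0 = out, about 0.0088 = latched, staying in by itself, 0.011 = hard stop. A spring pushes it out. Pressing takes about 2 N at first, 5 N at the hard stop; press to the stop to be sure it latches. Latched, only twisting frees it; then it jumps out.
- stop_head (a joint): Twist of the mushroom button in rad, clockwise seen from above: 0 = rest, 0.8 = stop. Turns only clockwise from rest. The latch lets go at about 0.4 rad; a light spring (about 2 N at the teeth) turns the head back to 0 when let go.
- cabinet_front (a point): Foot of the middle of the front face of the smoke-grey acrylic drying cabinet with aluminium edges, fixed to the bench, 200 mm deep (x), 320 mm wide (y), 140 mm tall (149 mm over the door hangers); this point lies at bench height, its x axis points from the front face back into the cabinet, y along the face. The sliding door runs along y in front of that face, above a 42 mm deep, 9 mm high sill.
- door_edge (a point): Point on the outer (+y) end face of the sliding door, 105 mm above the bench, mid-thickness, 22 mm in front of the cabinet's front face. That end is an orange upright bar 36 mm deep (x), from 12 to 132 mm above the bench; the door is 160 mm wide. Pushing this face towards the cabinet's -y shuts the door. Moves with the door; free room on its +y side.
- door (a joint): How far the sliding door is open, in m: 0 = fully shut (against its stop), up to 0.125. It stays where it is left; sliding friction about 2 N.
- cam: Bystander, to be left alone: silver climbing cam lying flat, about 155 x 60 x 26 mm; loose on the bench, origin under its middle.
- headlamp: Bystander, to be left alone: red plastic headlamp body without strap, about 52 x 74 x 40 mm; loose on the bench, origin under its middle.
- nut_tool: Bystander, to be left alone: flat green anodised nut tool, 165 x 22 x 5 mm, lying along its x axis; loose on the bench, origin under its middle.
- belay: Bystander, to be left alone: steel belay device with a wire loop, about 88 x 36 x 30 mm; loose on the bench, origin under its middle.
- carabiner: Bystander, to be left alone: blue carabiner lying flat, about 110 x 50 x 11 mm; loose on the bench, origin under its middle.
- wax_tin: Bystander, to be left alone: round brass-coloured wax tin, 60 mm across, 35 mm tall; loose on the bench, origin under its middle.
- pulley: Bystander, to be left alone: silver pulley wheel lying flat, 60 mm across, 18 mm tall, with a 24 mm hole; loose on the bench, origin under its middle.
Not all that is in view belongs to the job. Of the things that look like the station, the smaller one is meant.

How it is judged:
By the outcome, as a careful person would: the job done as asked, in the order asked, and still so for the second after the job is handed in, with the robot touching nothing.
It also fails if it takes over 64 s, if anything falls off the work surface, if the arm or the gripper's body presses on something with over 40 N, if the wrist force passes 120 N, or if a joint passes its speed limit or range.

ROBOT

A 6-joint arm with a two-finger parallel gripper is mounted at the origin on the work surface. World frame = base frame: x ahead of the robot, y to its left, z up, the work surface at z = 0. Lengths are in mm, angles in degrees, forces in N, time in s.
With the tool pointing down it reaches from about 350 to 850 mm from the base axis. Payload 8.1 kg.
Tool frame: the origin (TCP) lies between the finger pads; the fingertips stand 8 mm ahead of it and the grasp point (between the pads) lies 11 mm behind it (r.tip_extent is the distance from the TCP to the fingertips, in mm); z points along the fingers, y is the direction in which the jaws open and shut (so a half turn about z gives the same grasp; the last joint's range is limited). The gripper opens to 85 mm and grips with 20 to 120 N. Pads are 22 mm wide; open, the fingers measure 114 mm over their backs; the gripper's body (76 mm by 85 mm) begins 54 mm behind the grasp point. The pads swing forward as they close: fully open they stand 13 mm farther back than shut.
Start: joints at [-81.326, 7.471, 85.268, -0, 87.261, -4.893], TCP at [140.776, -583.256, 239.292] pointing down, gripper open.
Joint ranges: [-169.43, 169.43], [-51.17, 129.36], [1.28, 143.12], [-76.62, 256.62], [0, 156.53], [-152.29, 152.29]. Speed limits (degrees/s): [136.94, 136.94, 159.86, 180, 180, 180].

INTERFACE

Orientations are given as [roll, pitch, yaw] about the fixed x, y, z axes, in that order (R = Rz(yaw) Ry(pitch) Rx(roll)).
In Python, from bench import sensors, viewer, hand_in, r gives the robot as it stands. The module is installed in compiled form; this text tells all that it offers.
- The arm moves only by the tool move_arm, never from a script. Its argument "rows" is a list that holds one entry, the list of rows, each a list of 6 numbers: the shift along the tool's x, y, z in m, then the turn, a rotation vector about the tool's x, y, z in degrees. In form: [[[tx, ty, tz, rx, ry, rz], ...]]. A call has 1 to 20 rows; each row is the pose to reach, as a shift and turn from the pose commanded when the call began, along the tool's axes at that moment; what a row does not reach only later rows make up. A row lasts 1/10 s, in which the tool goes at most 50 mm and 8.59 degrees, less where a joint would pass 70% of its speed; a pose out of reach is approached as far as the arm can. A call with a gripper value outside its range is refused whole. "grip" is the opening, from 0 (shut) to 1 (fully open), set as the call begins (left out, the last holds). The fingers move at their own pace and stop on an object; "newtons" is the grip in N (left out, the last holds). Time passes only in rows, so rows that repeat a pose let the fingers close. It gives the time, the measured TCP pose, the force and the opening at its end, in the units of the state.
- sensors.sense(): the state, without advancing time (a new reading comes with each control period).
- viewer.snapshot(name): name is "scene" or "top" or "wrist"; returns a dict with "color" (480x640x3 uint8, red, green, blue), "camera_matrix" (3x3 intrinsics, pixels), "R" (3x3) and "t" (3): a world point X has camera coordinates R X + t. Camera axes: x right, y down, z forward; pixel columns grow to the right and rows downward; lengths in mm; the calibration is good to about 2 mm. A picture is of the moment at which its call begins. There is no depth.
- hand_in(): hands the job in, once; it reports no verdict.
The state is a dict: "time": time; "joint_pos": joint angles; "qd": joint speeds; "joint_efforts": joint torques, N m; "tool_pos": TCP position; "tcp_rot": TCP orientation; "ft_force": force on the tool from outside, world axes, zero at the start; "wrist_torque": the same for the moment, N m; "finger_gap": finger opening in mm.
Only numpy, scipy, OpenCV 4.12 (cv2) and the standard library are available. Lean on these libraries where they do the work, as an engineer would, in place of code of your own. Each camera call takes 0.05 s, during which the arm holds its last target.

## Working session

There is one attempt and no reset: what is moved stays moved. The work goes in short steps, Python scripts to look and compute and a tool call to move; the robot and the scene stay as the last step left them, time stands still between calls to the robot, and variables do not carry over. Pictures are saved under pics/ and viewed, and the job is handed in when it is done.

Besides the shell and the picture viewer there is one more tool, called after "Request:" as a command line: name --argument value ..., lists and objects as JSON in quotes. move_arm: Moves the arm, as the interface text tells. Its arguments: {"type":"object","properties":{"rows":{"type":"array","items":{"type":"array","items":{"type":"array","items":{"type":"number"}}}},"grip":{"type":"number"},"newtons":{"type":"number"}},"required":["rows"]}

```bash
mkdir -p pics; cat > h.py <<'E'
from bench import sensors, viewer, hand_in, r
import numpy as np, cv2, pickle
def snap(n,f):
    d=viewer.snapshot(n); cv2.imwrite('pics/%s.png'%f,d['color'][:,:,::-1]); pickle.dump(d,open('pics/%s.pkl'%f,'wb')); return d
def load(f): return pickle.load(open('pics/%s.pkl'%f,'rb'))
def ray(d,u,v):
    K,R,t=[np.array(d[k]) for k in('camera_matrix','R','t')]
    return -R.T@t, R.T@np.linalg.inv(K)@np.array([u,v,1.])
def onz(d,u,v,z):
    c,w=ray(d,u,v); return c+w*(z-c[2])/w[2]
def proj(d,X):
    K,R,t=[np.array(d[k]) for k in('camera_matrix','R','t')]
    p=K@(R@np.array(X,float)+t.ravel()); return p[:2]/p[2]
E
python3 - <<'E'
from h import *
for n in('scene','top','wrist'):
    d=snap(n,n+'0'); print(n,-np.array(d['R']).T@np.array(d['t']))
print(sensors.sense())
E
```

```text
scene [1239.54042691 -590.04316049  739.37909848]
top [ 415.12553908  -94.87873038 1090.12930961]
wrist [ 205.52626502 -567.80064114  372.60272988]
{'time': 0.15, 'joint_pos': array([-8.13250254e+01,  7.50497771e+00,  8.53154947e+01,  1.53627022e-03,
        8.72624568e+01, -4.89441699e+00]), 'qd': array([ 0.05891215, -0.12332458, -0.15150719,  0.01644826, -0.10614835,
        0.02497212]), 'joint_efforts': array([ 8.38495471e-04, -5.70061362e+01, -5.01158273e+01, -3.44994633e-04,
        9.55555035e-03, -3.33708681e-05]), 'tool_pos': array([ 140.72764275, -582.83294779,  238.48214616]), 'tcp_rot': array([-1.79917504e+02, -8.60431016e-03,  1.35693109e+01]), 'ft_force': array([-0.18988755,  0.43705153, -0.1829153 ]), 'wrist_torque': array([ 0.00126361, -0.01739879,  0.0172155 ]), 'finger_gap': 85.56963442857781}
```

View pics/top0.png

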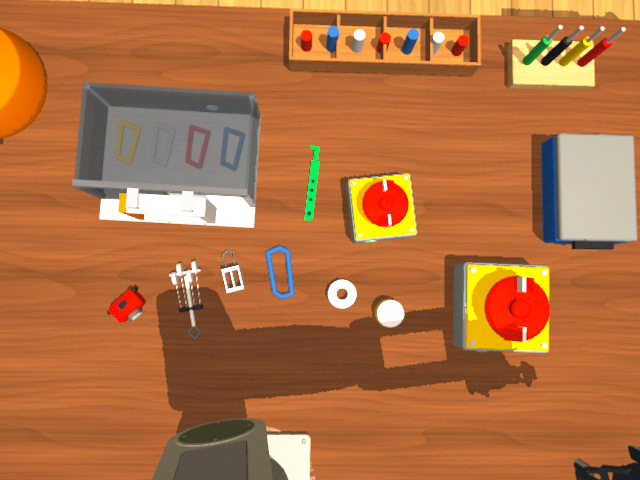

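View pics/scene0.png

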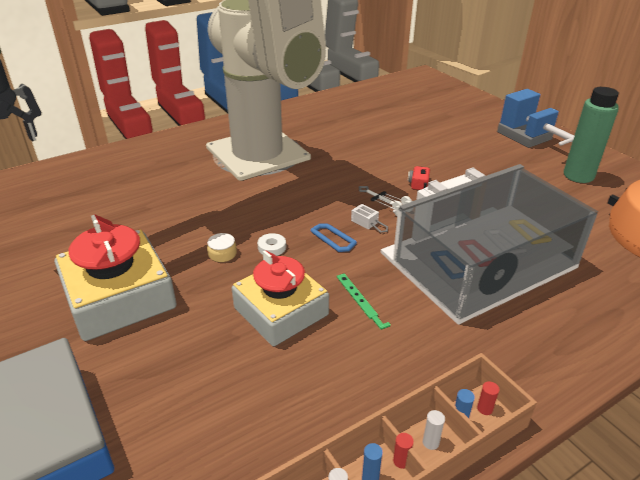

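Two look-alike stations in the top view: A at (385,203) and B at (518,308). A is clearly the smaller, so it fits the description. I'll confirm this in an enlarged crop.

```bash
python3 - <<'E'
from h import *
d=load('top0'); im=d['color'][:,:,::-1]
cv2.imwrite('pics/c1.png',cv2.resize(im[160:255,330:430],None,fx=6,fy=6,interpolation=cv2.INTER_CUBIC))
cv2.imwrite('pics/c2.png',cv2.resize(im[75:235,65:270],None,fx=3.7,fy=3.7,interpolation=cv2.INTER_CUBIC))
hsv=cv2.cvtColor(np.ascontiguousarray(im),cv2.COLOR_BGR2HSV)
yel=cv2.inRange(hsv,(22,120,120),(35,255,255)); red=cv2.inRange(hsv,(0,180,100),(6,255,255))|cv2.inRange(hsv,(174,180,100),(180,255,255))
for n,m,z in(('yel',yel|red,62),('red',red,100)):
  for c in cv2.findContours(m,cv2.RETR_EXTERNAL,cv2.CHAIN_APPROX_NONE)[0]:
    if cv2.contourArea(c)>800:
        c=cv2.convexHull(c)
        P=np.array([onz(d,*p[0],z)[:2] for p in c],np.float32)
        print(n,cv2.boundingRect(c),cv2.minAreaRect(P),cv2.minEnclosingCircle(P))
E
```

```text
yel (467, 264, 83, 87) ((375.0954284667969, -499.4407958984375), (167.46849060058594, 166.333984375), 88.64581298828125) ((374.961669921875, -499.68536376953125), 115.61983489990234)
yel (350, 174, 66, 65) ((574.3536376953125, -245.99124145507812), (122.14791870117188, 122.92305755615234), 6.971539497375488) ((574.7088623046875, -245.7615966796875), 84.10124969482422)
red (485, 277, 65, 64) ((374.78887939453125, -502.2767333984375), (123.35673522949219, 122.71710205078125), 26.699254989624023) ((374.431884765625, -503.44879150390625), 64.10626220703125)
red (363, 180, 45, 47) ((573.0599365234375, -244.47134399414062), (86.82532501220703, 86.7346420288086), 45.73454666137695) ((574.5358276367188, -244.95933532714844), 45.62164306640625)
```

View pics/c1.png

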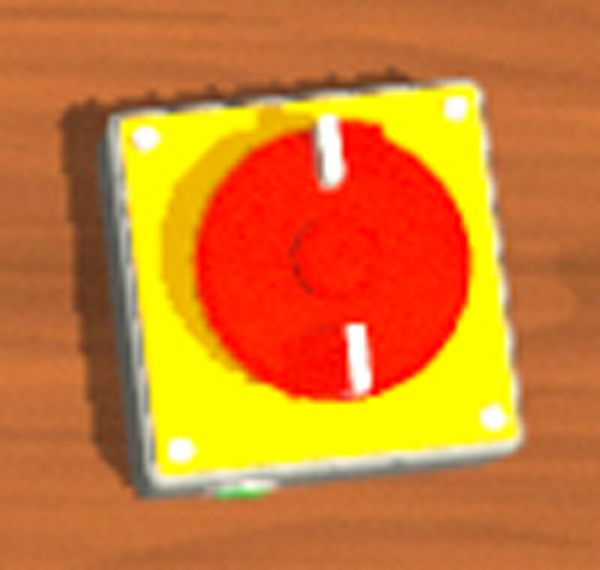

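View pics/c2.png

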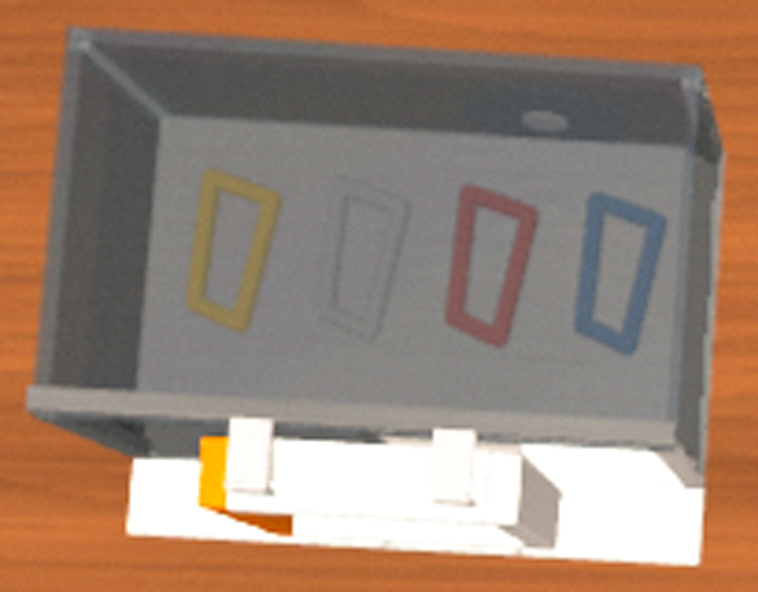

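```bash
python3 - <<'E'
from h import *
d=load('top0')
f=lambda u,v:(65+u/3.7,75+v/3.7)
a=onz(d,*f(128,533),9);b=onz(d,*f(700,562),9);print('sill',a,b,np.linalg.norm(a-b),np.degrees(np.arctan2((a-b)[1],(a-b)[0]))-90)
c=onz(d,*f(201,437),132);e=onz(d,*f(199,507),132);print('bar',c,e)
y=np.degrees(np.arctan2((a-b)[1],(a-b)[0]))-90
t=np.radians(y);X=np.array([np.cos(t),np.sin(t)]);Y=np.array([-np.sin(t),np.cos(t)])
front=(a+b)[:2]/2+42*X;print('cab front',front,y)
for p in(c,e):q=p[:2]-front;print('cabframe',q@X,q@Y)
im=d['color']
g=lambda u,v:(330+u/6,160+v/6)
p=onz(d,*g(327,118),118);q=onz(d,*g(362,390),118);print('teeth',p,q,(p+q)/2,np.degrees(np.arctan2(*(p-q)[1::-1])))
s=load('scene0')
for n in('scene0','top0'):
  dd=load(n); print(n,'crown',proj(dd,[574.5,-245.4,110]))
for P in(c,e):print(proj(s,P))
i=np.ascontiguousarray(s['color'][:,:,::-1])
cv2.imwrite('pics/c3.png',cv2.resize(i[150:330,220:500],None,fx=2.8,fy=2.8,interpolation=cv2.INTER_CUBIC))
E
```

```text
sill [542.2936526 338.2705439   9.       ] [532.30922904  17.11185643   9.        ] 321.31385162884027 -1.780680882455755
bar [577.03373367 255.44118112 132.        ] [541.63083346 254.67350569 132.        ]
cab front [579.28115879 176.38610302] -1.780680882455755
cabframe -4.7028768937486065 78.94706607939439
cabframe -40.0648263014353 77.07966079222008
teeth [ 616.70554068 -240.93010005  118.        ] [ 529.30832022 -252.65694148  118.        ] [ 573.00693045 -246.79352077  118.        ] 7.642225416032225
scene0 crown [280.67388537 266.08976816]
top0 crown [386.04322641 202.12310696]
[488.80359805 176.90716882]
[476.27072646 169.79216303]
```

View pics/c3.png

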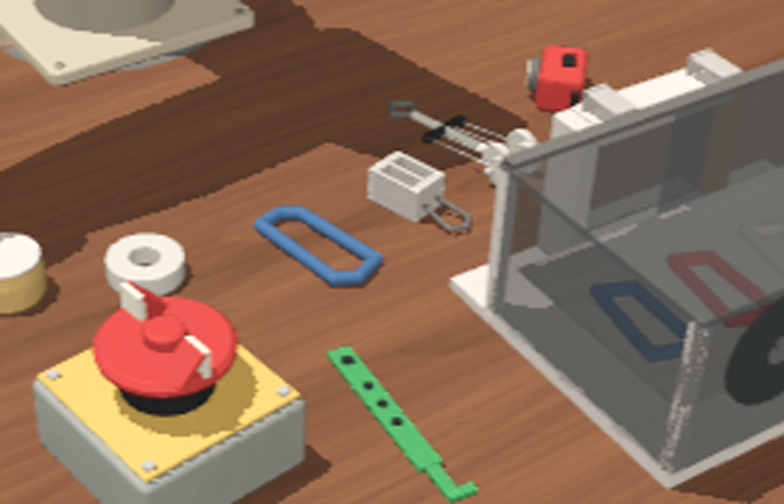

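View pics/wrist0.png

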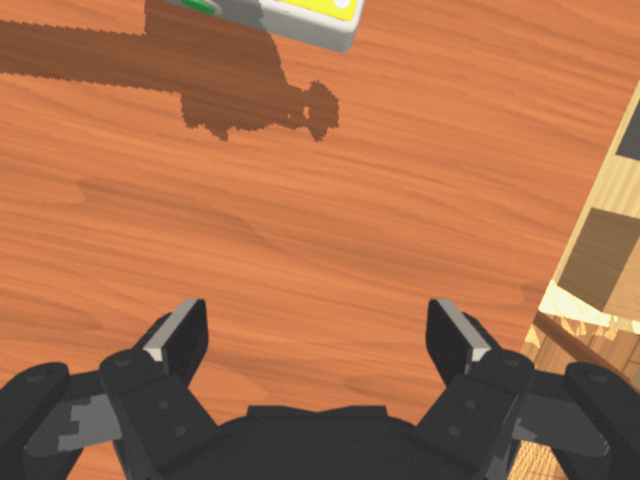

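Request:
move_arm --rows '[[[0.02, -0.01, 0, 0, 0, 0], [0.06, -0.027, 0, 0, 0, 1], [0.1, -0.045, 0, 0, 0, 1.5], [0.14, -0.063, 0, 0, 0, 2], [0.18, -0.081, 0, 0, 0, 2.5], [0.22, -0.1, 0, 0, 0, 3], [0.26, -0.118, 0, 0, 0, 3.5], [0.3, -0.136, 0, 0, 0, 4], [0.34, -0.154, 0, 0, 0, 4.5], [0.38, -0.172, 0, 0, 0, 5], [0.42, -0.19, 0, 0, 0, 5.5], [0.455, -0.206, 0, 0, 0, 6], [0.48, -0.217, 0, 0, 0, 6.5], [0.495, -0.224, 0, 0, 0, 6.5], [0.5, -0.2265, 0, 0, 0, 6.5], [0.5, -0.2265, 0, 0, 0, 6.5], [0.5, -0.2265, 0, 0, 0, 6.5]]]' --grip 0 --newtons 40

```text
time: 1.85
tool_pos: [572.9, -246.8, 239.2]
tcp_rot: [180.0, 0.0, 7.0]
ft_force: [-0.2, 0.0, -0.2]
finger_gap: -0.1
```

```bash
python3 - <<'E'
from h import *
snap('wrist','w1');s=sensors.sense();print({k:np.round(s[k],2) for k in('time','tool_pos','tcp_rot','ft_force','finger_gap')},r.tip_extent)
E
```

```text
{'time': np.float64(1.9), 'tool_pos': array([ 572.8 , -246.89,  239.31]), 'tcp_rot': array([1.7999e+02, 2.0000e-02, 6.9900e+00]), 'ft_force': array([ 0.24, -0.3 ,  0.62]), 'finger_gap': np.float64(0.13)} 8.0
```

View pics/w1.png

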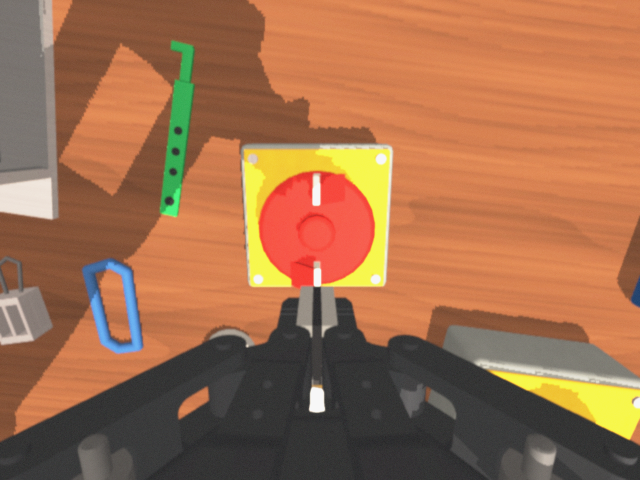

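```bash
python3 - <<'E'
from h import *
d=load('w1')
print('boss',onz(d,316,232,110))
im=np.ascontiguousarray(d['color'][:,:,::-1]);hsv=cv2.cvtColor(im,cv2.COLOR_BGR2HSV)
red=cv2.inRange(hsv,(0,180,90),(8,255,255))[130:290,240:400]
c=max(cv2.findContours(red,cv2.RETR_EXTERNAL,2)[0],key=cv2.contourArea)
P=np.array([onz(d,p[0][0]+240,p[0][1]+130,100)[:2] for p in c if p[0][1]<120],np.float32)
A=np.c_[2*P,np.ones(len(P))];s=np.linalg.lstsq(A,(P**2).sum(1),rcond=None)[0];print('disc fit',s[:2],np.sqrt(s[2]+s[0]**2+s[1]**2))
for u,v in((316,174),(317,264)): print('tooth',onz(d,u,v,118))
for u in(282,297,336,356): print(u,onz(d,u,298,231)[:2])
print(proj(d,[572.8,-246.9,231.3]))
E
```

```text
boss [ 574.29351621 -246.78475605  110.        ]
disc fit [ 578.12183236 -231.56141855] 25.1175737434131
tooth [ 617.04066293 -241.47837623  118.        ]
tooth [ 552.29727202 -250.27468005  118.        ]
282 [ 573.88234586 -232.58701026]
297 [ 574.66490829 -238.85604202]
336 [ 576.69957855 -255.15558819]
356 [ 577.74300364 -263.51436546]
[315.40657693 304.51353296]
```

Request:
move_arm --rows '[[[0.0015, 0, 0.03, 0, 0, 0], [0.0015, 0, 0.07, 0, 0, 0], [0.0015, 0, 0.1, 0, 0, 0], [0.0015, 0, 0.112, 0, 0, 0], [0.0015, 0, 0.118, 0, 0, 0], [0.0015, 0, 0.121, 0, 0, 0], [0.0015, 0, 0.124, 0, 0, 0], [0.0015, 0, 0.127, 0, 0, 0], [0.0015, 0, 0.13, 0, 0, 0], [0.0015, 0, 0.131, 0, 0, 0], [0.0015, 0, 0.131, 0, 0, 0]]]'

```text
time: 3.0
tool_pos: [576.1, -246.2, 109.3]
tcp_rot: [179.9, -0.1, 7.1]
ft_force: [1.7, -2.3, 5.4]
finger_gap: -0.3
```

Request:
move_arm --rows '[[[0, 0, 0.001, 0, 0, 0], [0, 0, 0.002, 0, 0, 0], [0, 0, 0.003, 0, 0, 0], [0, 0, 0.003, 0, 0, 0]]]'

```text
time: 3.4
tool_pos: [576.0, -246.0, 106.9]
tcp_rot: [179.9, -0.1, 7.1]
ft_force: [-0.9, -1.2, 11.3]
finger_gap: 0.1
```

Request:
move_arm --rows '[[[0, 0, -0.005, 0, 0, 0], [0, 0, -0.015, 0, 0, 0], [0, 0, -0.04, 0, 0, 0], [0, 0, -0.08, 0, 0, 0], [0, 0, -0.11, 0, 0, 0], [0, 0, -0.12, 0, 0, 0], [0, 0, -0.12, 0, 0, 0]]]'

```text
time: 4.1
tool_pos: [575.8, -245.7, 227.0]
tcp_rot: [179.9, -0.1, 7.1]
ft_force: [0.5, -0.1, 0.6]
finger_gap: 0.1
```

```bash
python3 - <<'E'
from h import *
a=load('scene0')['color'];d=snap('scene','s2');b=d['color']
o=np.hstack([cv2.resize(x[245:345,220:340],None,fx=3.2,fy=3.2,interpolation=cv2.INTER_CUBIC)for x in(a,b)])
cv2.imwrite('pics/c4.png',o[:,:,::-1]);print(sensors.sense()['tool_pos'])
E
```

```text
[ 574.99897997 -245.32396991  224.81168373]
```

View pics/c4.png

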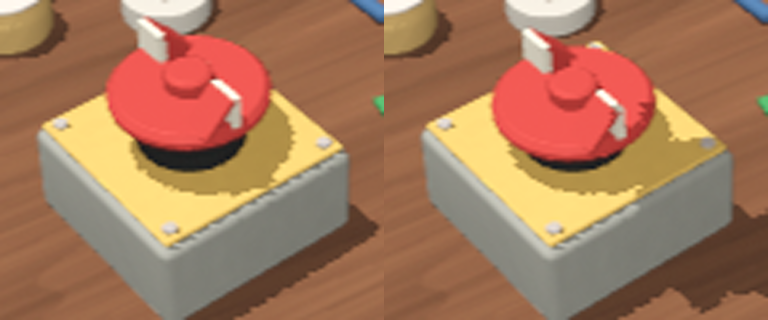

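Latched: against the first picture the disc sits clearly lower on its black stem, with the tool clear. Next, the door: travel high to its +y side.

Request:
move_arm --rows '[[[0.002, -0.015, 0, 0, 0, 0.5], [0.005, -0.05, 0, 0, 0, 1], [0.009, -0.09, 0, 0, 0, 1.5], [0.013, -0.13, 0, 0, 0, 2], [0.017, -0.17, 0, 0, 0, 2.5], [0.021, -0.21, 0, 0, 0, 3], [0.024, -0.25, 0, 0, 0, 3.5], [0.028, -0.29, 0, 0, 0, 4], [0.032, -0.33, 0, 0, 0, 4.5], [0.036, -0.37, 0, 0, 0, 5], [0.04, -0.41, 0, 0, 0, 6], [0.044, -0.45, 0, 0, 0, 7], [0.047, -0.49, 0, 0, 0, 8], [0.05, -0.525, 0, 0, 0, 9], [0.051, -0.545, 0, 0, 0, 9], [0.0515, -0.554, 0, 0, 0, 9], [0.0515, -0.554, 0, 0, 0, 9], [0.0515, -0.554, 0, 0, 0, 9]]]'

```text
time: 5.95
tool_pos: [557.8, 309.4, 224.0]
tcp_rot: [179.9, 0.1, -2.0]
ft_force: [0.0, -0.1, 0.3]
finger_gap: -0.4
```

```bash
python3 - <<'E'
from h import *
d=snap('wrist','w3');snap('top','t3');s=sensors.sense();print(s['tool_pos'],s['tcp_rot'])
E
```

```text
[558.31159937 309.14795366 224.85280814] [ 1.79965355e+02  3.30186760e-02 -2.01281875e+00]
```

View pics/w3.png

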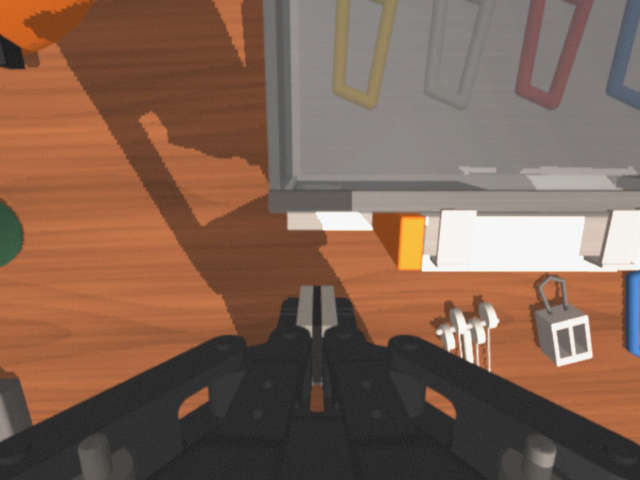

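View pics/t3.png

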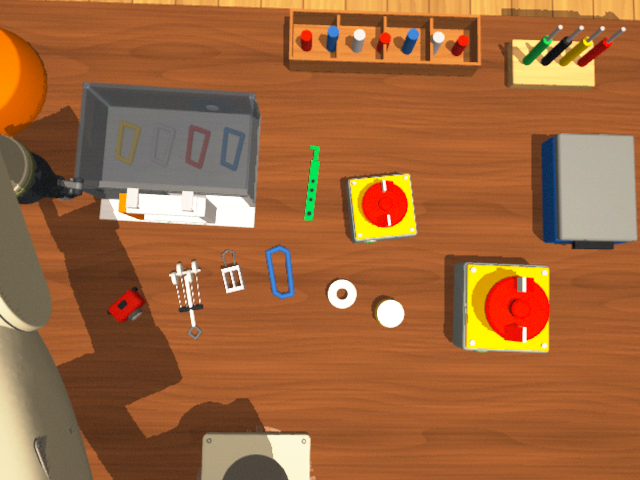

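```bash
python3 - <<'E'
from h import *
d=load('w3')
for u,v in((400,216),(398,270)): print(onz(d,u,v,132))
print(onz(d,270,212,140))
E
```

```text
[577.03645526 255.47209793 132.        ]
[541.04308162 255.7475761  132.        ]
[583.74234444 335.85673183 140.        ]
```

Request:
move_arm --rows '[[[0, 0, 0.02, 0, 0, 0], [0, 0, 0.06, 0, 0, 0], [0, 0, 0.1, 0, 0, 0], [0, 0, 0.115, 0, 0, 0], [0, 0, 0.117, 0, 0, 0], [0, 0.01, 0.117, 0, 0, 0], [0, 0.02, 0.117, 0, 0, 0], [0, 0.03, 0.117, 0, 0, 0], [0, 0.036, 0.117, 0, 0, 0], [0, 0.042, 0.117, 0, 0, 0], [0, 0.048, 0.117, 0, 0, 0], [0, 0.054, 0.117, 0, 0, 0], [0, 0.06, 0.117, 0, 0, 0]]]'

```text
time: 7.35
tool_pos: [556.3, 250.4, 108.6]
tcp_rot: [-180.0, -0.0, -1.9]
ft_force: [1.9, 2.1, 0.1]
finger_gap: -0.1
```

```bash
python3 - <<'E'
from h import *
snap('wrist','w4')
E
```

```text
(no output)
```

View pics/w4.png

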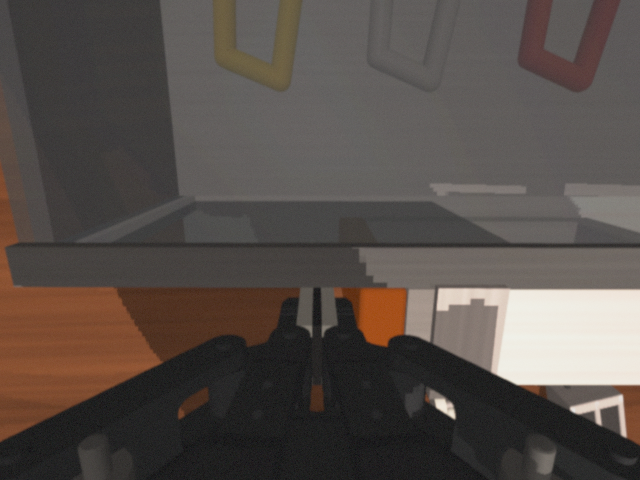

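Request:
move_arm --rows '[[[0, 0.005, 0, 0, 0, 0], [0, 0.01, 0, 0, 0, 0], [0, 0.015, 0, 0, 0, 0], [0, 0.02, 0, 0, 0, 0], [0, 0.025, 0, 0, 0, 0], [0, 0.03, 0, 0, 0, 0]]]'

```text
time: 8.0
tool_pos: [555.0, 220.1, 108.2]
tcp_rot: [180.0, 0.0, -1.9]
ft_force: [0.1, 2.7, 0.7]
finger_gap: 0.1
```

Request:
move_arm --rows '[[[0, 0.004, 0, 0, 0, 0], [0, 0.008, 0, 0, 0, 0], [0, 0.012, 0, 0, 0, 0], [0, 0.016, 0, 0, 0, 0]]]'

```text
time: 8.4
tool_pos: [554.4, 204.3, 108.2]
tcp_rot: [180.0, 0.0, -1.9]
ft_force: [-0.4, 2.7, 1.0]
finger_gap: 0.0
```

Request:
move_arm --rows '[[[0, 0.003, 0, 0, 0, 0], [0, 0.006, 0, 0, 0, 0], [0, 0.009, 0, 0, 0, 0], [0, 0.012, 0, 0, 0, 0]]]'

```text
time: 8.8
tool_pos: [554.0, 192.4, 108.2]
tcp_rot: [-180.0, 0.0, -1.9]
ft_force: [-0.2, 2.6, 0.9]
finger_gap: -0.0
```

Request:
move_arm --rows '[[[0, 0.002, 0, 0, 0, 0], [0, 0.004, 0, 0, 0, 0], [0, 0.006, 0, 0, 0, 0], [0, 0.008, 0, 0, 0, 0]]]'

```text
time: 9.2
tool_pos: [554.0, 191.3, 108.5]
tcp_rot: [-179.3, -0.1, -1.8]
ft_force: [4.6, 41.3, -8.0]
finger_gap: -0.1
```

Request:
move_arm --rows '[[[0, -0.005, 0, 0, 0, 0], [0, -0.01, 0, 0, 0, 0], [0, -0.025, 0, 0, 0, 0], [0, -0.04, 0, 0, 0, 0], [0, -0.04, -0.02, 0, 0, 0], [0, -0.04, -0.06, 0, 0, 0], [0, -0.04, -0.1, 0, 0, 0], [0, -0.04, -0.115, 0, 0, 0], [0, -0.04, -0.115, 0, 0, 0]]]'

```text
time: 10.1
tool_pos: [557.1, 225.8, 227.0]
tcp_rot: [-179.9, -0.3, -1.9]
ft_force: [1.1, 0.0, -0.5]
finger_gap: 0.2
```

```bash
python3 - <<'E'
from h import *
d=snap('wrist','w5');snap('top','t5');s=sensors.sense();print(s['tool_pos'],s['tcp_rot'],s['ft_force'])
E
```

```text
[554.94047734 224.85141358 222.30067275] [ 1.79980806e+02  4.42548038e-02 -1.92256782e+00] [ 0.64330994 -0.25098361 -0.79086172]
```

View pics/w5.png

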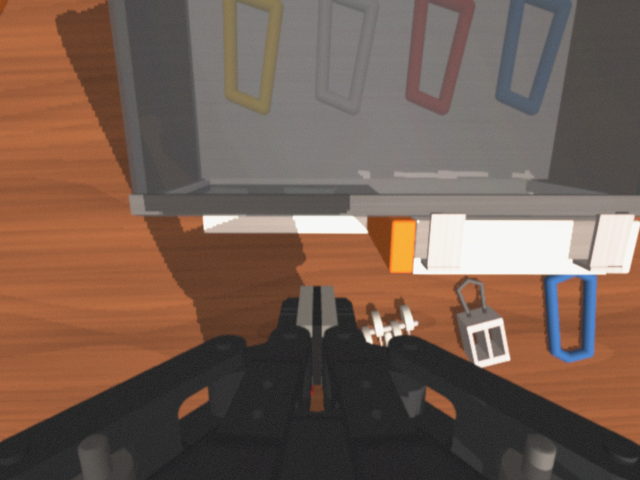

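View pics/t5.png

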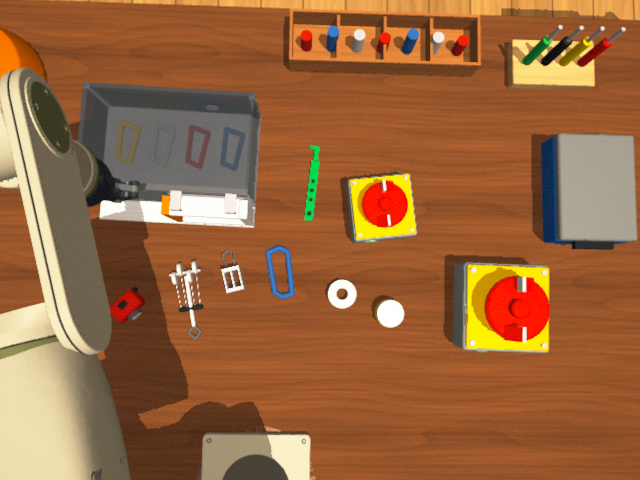

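Door shut: the stop was felt at 41 N and the orange bar has moved about 78 mm. In the top view the gear lies unchanged and both stations still look untwisted. Now the −y side of tooth_a.

Request:
move_arm --rows '[[[0, 0.015, 0, 0, 0, -0.5], [0, 0.05, 0, 0, 0, -1], [0, 0.09, 0, 0, 0, -2], [0, 0.13, 0, 0, 0, -2.5], [0, 0.17, 0, 0, 0, -3], [0, 0.21, 0, 0, 0, -4], [0, 0.25, 0, 0, 0, -4.5], [0, 0.29, 0, 0, 0, -5], [0, 0.33, 0, 0, 0, -6], [0, 0.37, 0, 0, 0, -7], [0, 0.41, 0, 0, 0, -8], [0, 0.45, 0, 0, 0, -9], [0, 0.48, 0, 0, 0, -9], [0, 0.5, 0, 0, 0, -9], [-0.0005, 0.507, 0, 0, 0, -9], [-0.0005, 0.507, 0, 0, 0, -9], [-0.0005, 0.507, 0, 0, 0, -9], [-0.0005, 0.507, 0, 0, 0, -9]]]'

```text
time: 12.0
tool_pos: [538.0, -280.7, 223.3]
tcp_rot: [-180.0, -0.0, 7.2]
ft_force: [-0.9, -0.3, 0.2]
finger_gap: -0.1
```

```bash
python3 - <<'E'
from h import *
d=load('w5');print('bar',onz(d,392,240,132))
d=snap('wrist','w6');s=sensors.sense();print(s['tool_pos'],s['tcp_rot'],s['ft_force'])
i=d['color'][:,:,::-1]
hsv=cv2.cvtColor(np.ascontiguousarray(i),cv2.COLOR_BGR2HSV)
E
```

```text
bar [560.75419509 176.19336657 132.        ]
[ 538.01969663 -280.78226718  223.42922268] [-1.79992340e+02 -1.46949480e-02  7.15940233e+00] [-0.8615658   0.48966006 -0.5849743 ]
```

View pics/w6.png

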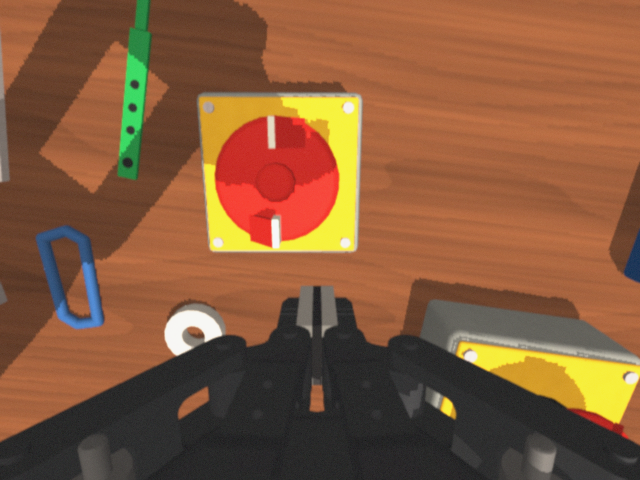

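Request:
move_arm --rows '[[[0, 0, 0.03, 0, 0, 0], [0, 0, 0.07, 0, 0, 0], [0, 0, 0.1, 0, 0, 0], [0, 0, 0.1125, 0, 0, 0], [0, 0, 0.1125, 0, 0, 0], [0, -0.005, 0.1125, 0, 0, 0], [0, -0.01, 0.1125, 0, 0, 0], [0, -0.013, 0.1125, 0, 0, 0], [0, -0.016, 0.1125, 0, 0, 0], [0, -0.019, 0.1125, 0, 0, 0], [0, -0.022, 0.1125, 0, 0, 0]]]'

```text
time: 13.15
tool_pos: [535.1, -260.3, 111.3]
tcp_rot: [180.0, -0.0, 7.1]
ft_force: [1.2, -0.8, 0.4]
finger_gap: -0.2
```

```bash
python3 - <<'E'
from h import *
d=snap('scene','s7');snap('wrist','w7');cv2.imwrite('pics/c7.png',cv2.resize(d['color'][225:345,200:350,::-1],None,fx=4.5,fy=4.5,interpolation=cv2.INTER_CUBIC))
E
```

```text
(no output)
```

View pics/c7.png

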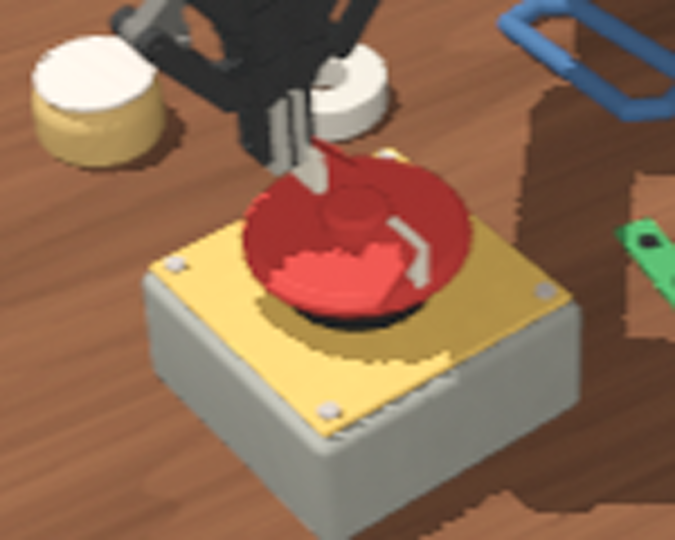

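View pics/w7.png

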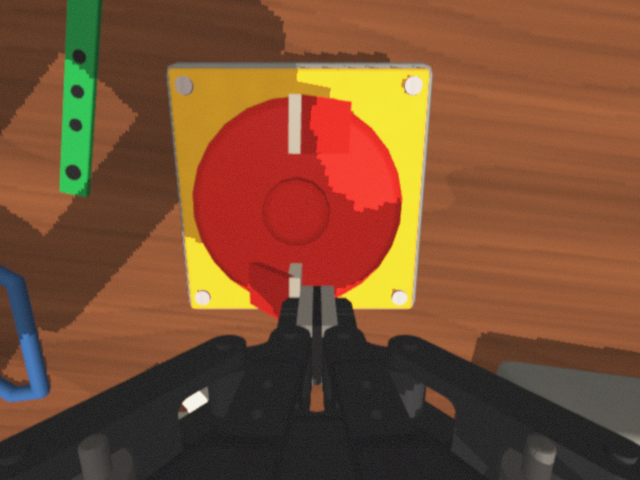

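Request:
move_arm --rows '[[[0, -0.003, 0, 0, 0, 0], [0, -0.006, 0, 0, 0, 0], [0, -0.009, 0, 0, 0, 0], [0, -0.012, 0, 0, 0, 0], [0, -0.014, 0, 0, 0, 0], [0, -0.016, 0, 0, 0, 0]]]'

```text
time: 13.85
tool_pos: [533.6, -244.5, 111.4]
tcp_rot: [179.9, -0.1, 7.1]
ft_force: [3.8, -2.6, 3.7]
finger_gap: 0.2
```

```bash
python3 - <<'E'
from h import *
d=snap('scene','s8');snap('wrist','w8');cv2.imwrite('pics/c8.png',cv2.resize(d['color'][225:345,200:350,::-1],None,fx=4.5,fy=4.5,interpolation=cv2.INTER_CUBIC))
E
```

```text
(no output)
```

View pics/c8.png

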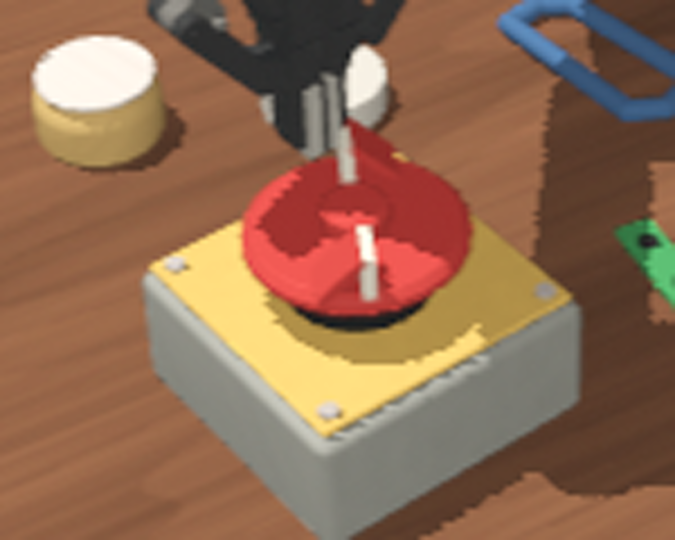

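View pics/w8.png

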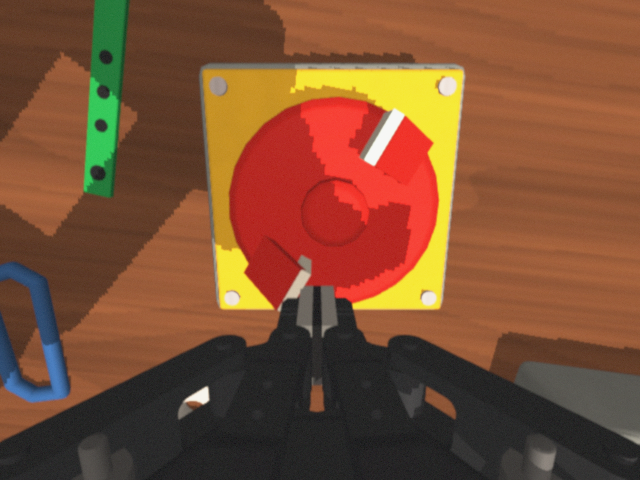

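The head is twisted about 0.5 rad, but the disc still sits low. The 3.7 N upward force on the tool suggests the latch is free and friction on the tooth face is holding the button down. I'll lift a little and look.

Request:
move_arm --rows '[[[0, -0.001, -0.001, 0, 0, 0], [0, -0.002, -0.002, 0, 0, 0], [0, -0.002, -0.003, 0, 0, 0], [0, -0.002, -0.004, 0, 0, 0]]]'

```text
time: 14.35
tool_pos: [532.5, -242.3, 114.7]
tcp_rot: [-180.0, 0.0, 7.1]
ft_force: [2.1, -3.0, 2.8]
finger_gap: 0.1
```

```bash
python3 - <<'E'
from h import *
d=snap('scene','s9');snap('wrist','w9');a=load('s8')
cv2.imwrite('pics/c9.png',np.hstack([cv2.resize(x['color'][225:345,225:335,::-1],None,fx=3.5,fy=3.5,interpolation=cv2.INTER_CUBIC)for x in(a,d)]))
E
```

```text
(no output)
```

View pics/c9.png

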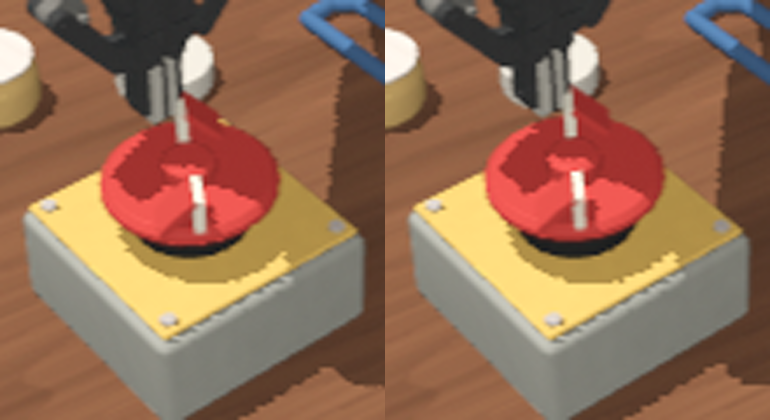

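The disc rises with the tool, so the latch is free. I'll keep lifting.

Request:
move_arm --rows '[[[0, 0, -0.001, 0, 0, 0], [0, 0, -0.002, 0, 0, 0], [0, 0, -0.003, 0, 0, 0], [0, 0, -0.004, 0, 0, 0], [0, 0, -0.005, 0, 0, 0], [0, 0, -0.006, 0, 0, 0], [0, 0, -0.007, 0, 0, 0]]]'

```text
time: 15.15
tool_pos: [531.9, -242.0, 121.0]
tcp_rot: [-179.9, 0.1, 7.1]
ft_force: [0.5, -0.9, -1.1]
finger_gap: 0.0
```

```bash
python3 - <<'E'
from h import *
d=snap('scene','s10');a=load('s9')
cv2.imwrite('pics/c10.png',np.hstack([cv2.resize(x['color'][225:345,225:335,::-1],None,fx=3.5,fy=3.5,interpolation=cv2.INTER_CUBIC)for x in(a,d)]))
E
```

```text
(no output)
```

View pics/c10.png

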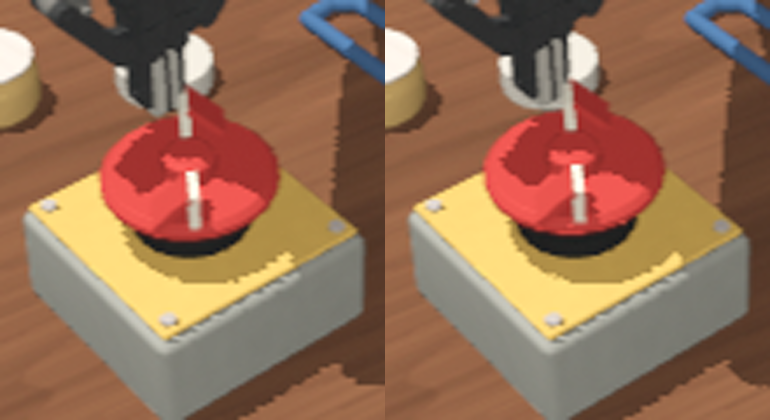

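The button is fully out, and the upward drag is gone. Next I retreat along the arc so the head turns back, then lift clear.

Request:
move_arm --rows '[[[0, 0.004, 0, 0, 0, 0], [0, 0.008, 0, 0, 0, 0], [0, 0.012, 0, 0, 0, 0], [0, 0.016, 0, 0, 0, 0], [0, 0.021, 0, 0, 0, 0], [0, 0.028, 0, 0, 0, 0], [0, 0.036, 0, 0, 0, 0], [0, 0.042, 0, 0, 0, 0], [0, 0.042, -0.02, 0, 0, 0], [0, 0.042, -0.06, 0, 0, 0], [0, 0.042, -0.1, 0, 0, 0], [-0.04, 0.06, -0.11, 0, 0, 0], [-0.06, 0.08, -0.11, 0, 0, 0], [-0.06, 0.08, -0.11, 0, 0, 0], [-0.06, 0.08, -0.11, 0, 0, 0]]]'

```text
time: 16.7
tool_pos: [482.7, -329.8, 231.8]
tcp_rot: [-180.0, -0.0, 7.0]
ft_force: [0.3, -0.1, 0.2]
finger_gap: -0.0
```

```bash
python3 - <<'E'
from h import *
d=snap('scene','s11');a=load('scene0');t=snap('top','t11')
cv2.imwrite('pics/c11.png',np.hstack([cv2.resize(x['color'][225:345,225:335,::-1],None,fx=3.5,fy=3.5,interpolation=cv2.INTER_CUBIC)for x in(a,d)]))
print(sensors.sense()['ft_force'],sensors.sense()['time'])
E
```

```text
[-0.27757604  0.03901    -0.46046245] 16.8
```

View pics/c11.png

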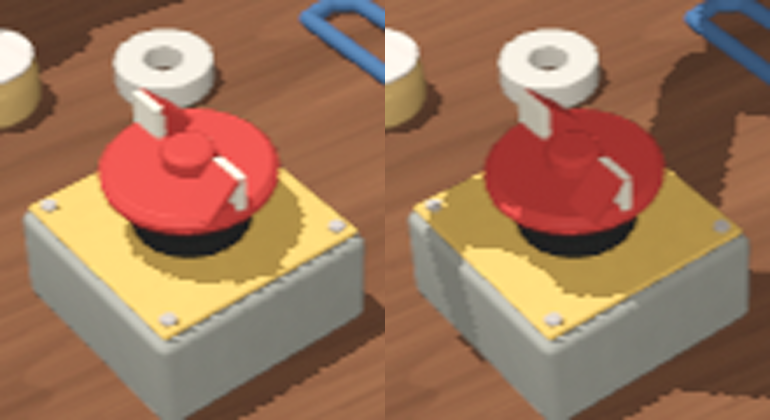

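View pics/t11.png

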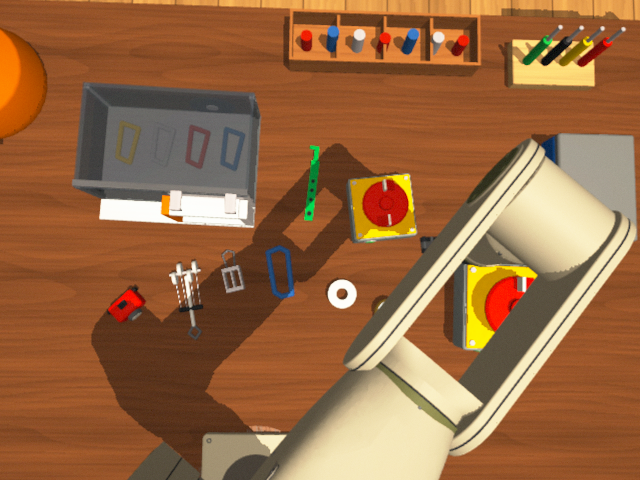

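The button is back out and untwisted, the same as at the start. The door's bar is at (163,206) in the top view, unmoved since it was shut, and the gear is where it was.

```bash
python3 -c "
from h import *
print(hand_in())"
```

```text
the job is handed in; nothing more can be done
None
```

The whole sequence was carried out on the smaller station in the order asked, and the job was handed in at about 17 s of robot time. No verdict came back.

- **Press:** I pushed the boss to its hard stop, with a tool reading of 11 N. After release the camera showed the disc still sitting low, so it was latched.
- **Door:** I pushed the orange bar about 79 mm, until it came up hard against the stop. The tool reading rose to 41 N there. That was through the fingertips; it is above the 40 N limit set for the arm and gripper body, but far below the 120 N wrist limit. The bar's end then measured y ≈ 176 mm, which puts the 160 mm door's other end level with the cabinet's −y end. It was still there in the last picture.
- **Twist:** I pushed tooth_a round by about 0.5 rad. The latch let go, but friction of the finger on the tooth face held the button down. I eased the tool up about 10 mm while holding the twist, and the button came fully out with it. I then backed off so the head could turn back.

In the last pictures the button is out and untwisted, matching the start. The climbing gear in view has not moved; the arm mostly hid the wax tin in the last top view, but the scene view's edge shows it in place. The gripper is clear, with a force reading near zero. None of the checks disagreed.

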